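# Offer up an articulator's upper arm for pinning

## Task

The small dental articulator is waiting for its hinge pin. Flip the cam lever of the bench clamp all the way down so that the clamp grips the articulator's lower frame; then pick up the upper arm that fits it (the smaller one, with the short knuckle), lower its knuckle between the two knuckles of the lower frame until it beds in the seat and the holes line up, with its round plate straight above the lower round plate. Finish still holding the arm there, level, so that a colleague can push the pin through: do not let go, and leave the larger arm and the other things lying where they are.

Things in the scene. Friction and masses are not known exactly. Their poses are not given: they have to be found in the camera images.
- cam_clamp: Grey bench clamp screwed to the worktop (fixed; place and yaw vary): plate 150 x 124 x 10 mm, low fence on its -y side, cam lever on its +y side. Origin: underside of the plate, middle of the channel in which the lower frame stands. x along the channel, y towards the lever, z up. Fence face at y = -28.5 mm, open jaw face at y = +29 mm. Below 55 mm high but for the lever.
- lever_pivot (a point): Pivot of the cam lever, at (0, 54.5, 34) mm in the clamp's frame. The pivot's axis is the clamp's x axis.
- cam_lever (a joint): Lever angle, 0 to 1.31 rad. At 0 (open) the lever points outwards (clamp +y) and up, 65 degrees above the horizontal; it grows as the lever is flipped outwards and down, to its stop at 1.31 (locked), 10 degrees below the horizontal. It stays where it is left, and turns stiffly: 0.15 to 0.3 Nm, 2 to 4 N at its tip.
- lever_tip (a point): Point on the lever's middle line, 75 mm from the pivot, 12 mm short of its end. The black paddle is 18 mm wide (along the clamp's x) and 9 mm thick, and reaches from 34 to 87 mm from the pivot.
- clamp_jaw: Sprung jaw with rubber facing, 64 x 7 x 14 mm, between the cam and the lower frame. With the lever fully down it presses the frame against the fence with about 20 N. Its origin coincides with the clamp's while open.
- lower_frame: Lower frame of the small articulator, aluminium, 0.8 kg, loose in the clamp's channel, where it slides a little until clamped. Origin: middle of the underside of its base, 10 mm above the worktop. Base 130 x 54 x 14 mm; x points to the column with the hinge fork, z up.
- lower_bore (a point): Middle of the fork's hinge axis, at (42, 0, 70) mm in the lower frame; the axis runs along y. Two knuckles, 9 mm radius with 8 mm holes, stand at y = 11.5 to 20.5 mm on either side: the gap is 23 mm wide, open above, in front and behind. In its bottom a V seat (45 degree flats) takes a knuckle of 9 mm radius so that its hole is in line with the outer holes.
- lower_plate (a point): Middle of the top of the lower round mounting plate (48 mm across), 85 mm in front (-x) of the hinge axis and 50 mm below it.
- upper_arm: The small articulator's upper arm, aluminium, 0.16 kg, loose on the worktop, right way up and level. Origin: middle of its hinge hole, 9 mm above the worktop. Knuckle: 9 mm radius, 20 mm long along y, 8 mm hole along y. A bar 14 mm wide (y), 14 mm high (z = 1 to 15 mm) runs along -x to x = -112 mm; it is free for a grip across y from x = -15 to -58 mm.
- upper_plate (a point): Middle of the underside of the upper arm's round mounting plate (48 mm across, under the bar), at (-85, 0, -9) mm in the arm's frame. A thumbscrew stands above it, up to z = 26 mm.
- wide_arm: Upper arm of another, larger articulator: same kind, but its knuckle is 44 mm long (too wide for the fork), its bar 18 mm wide and 134 mm long, its plate 58 mm across. Origin: middle of its hinge hole. One arm lies left of the clamp and one right; which is which varies. It stays where it lies.
- hinge_pin: The steel hinge pin, 50 mm long, 6 mm thick, with a cross bar; lies on the worktop near the robot. It stays there.
- tray_steel: Steel impression tray, 76 x 69 x 14 mm, a bystander near the robot.
- bowl: Green rubber mixing bowl, 122 mm across, 70 mm high, a bystander on the left.
- dish: Small glass dish, 32 mm across, 22 mm high, a bystander near the robot.
- burs: Bur block, 34 x 62 x 34 mm, a bystander at the back.

How it is judged:
By the outcome, as a careful person would: the job done as asked, in the order asked, and still so for the second after the job is handed in, while the arm keeps its last pose, push and grip.
It also fails if it takes over 54 s, if anything falls off the work surface, if the arm or the gripper's body presses on something with over 40 N, if the wrist force passes 120 N, or if a joint passes its speed limit or range.

## Robot

A 6-joint arm with a two-finger parallel gripper is mounted at the origin on a cart in front of the work surface, level with it; the furniture and walls round the work are solid. World frame = base frame: x ahead of the robot, y to its left, z up, the work surface at z = 0. Lengths are in m, angles in rad, forces in N, time in s.
With the tool pointing down it reaches from about 0.375 to 0.825 m from the base axis. Payload 5.5 kg.
Tool frame: the origin (TCP) lies at the very end of the fingers, on their centre line; the grasp point (between the pads) lies 19 mm behind it; z points along the fingers, y is the line along which they close (so a half turn about z gives the same grasp; the last joint's range is limited). The gripper opens to 85 mm and grips with 20 to 120 N. Pads are 22 mm wide; open, the fingers measure 114 mm over their backs; the gripper's body (76 mm by 85 mm) begins 54 mm behind the grasp point. The pads swing forward as they close: fully open they stand 13 mm farther back than shut.
Start: joints at [1.162, 0.314, -0.047, 1.21, 0, 1.571], TCP at [0.239, 0.551, 0.231] pointing down, gripper open.
Joint ranges: [-2.67, 2.67], [-0.69, 1.73], [-1.03, 1.25], [-2.08, 2.16], [-1.42, 1.45], [-3.14, 3.14]. Speed limits (rad/s): [2.39, 2.39, 3.01, 3.14, 3.14, 3.14].

## Interface

Orientations are given as a unit quaternion [w, x, y, z].
In Python, from rig import env, cams, order, spotter gives the robot as it stands. The module is installed in compiled form; this text tells all that it offers.
- The arm moves only by the tool jog_arm, never from a script. Its argument "deltas" is a list of rows, each a list of 7 numbers: the opening, from 0 (shut) to 1 (fully open), then the shift along the tool's x, y, z in mm, then the turn, a rotation vector about the tool's x, y, z in degrees. In form: [[fingers, tx, ty, tz, ax, ay, az], ...]. A call has 1 to 12 rows; each row shifts and turns the commanded pose from where the row before left it, along the tool's axes as they then stand; what a row does not reach is not made up. A row lasts 1/8 s, in which the tool goes at most 62.5 mm and 10.7 degrees, less where a joint would pass 70% of its speed; a pose out of reach is approached as far as the arm can. A call with a gripper value outside its range is refused whole. The fingers move at their own pace and stop on an object; "squeeze" is the grip in N (left out, the last holds). Time passes only in rows, so rows that do not move let the fingers close. It gives the time, the measured TCP pose, the force, the opening and the grip force at its end, in the units of the state.
- env.get_state(): the state, without advancing time (a new reading comes with each control period).
- cams.snapshot(name): name is "scene" or "side" or "wrist"; returns the picture (400x640x3 uint8, red, green, blue); there is no depth.
- cams.calibration(name): a dict with "camera_matrix" (3x3 intrinsics, pixels), "R" (3x3) and "t" (3): a world point X has camera coordinates R X + t. Camera axes: x right, y down, z forward; pixel columns grow to the right and rows downward; lengths in m; the calibration is good to about 2 mm. A picture is of the moment at which its call begins: read the wrist's pose just before it. calibration takes no time and is no camera call; for the wrist camera it gives the pose at the moment of the call.
- order.hand_in(): hands the job in; it is judged then, once.
Trained networks look in the newest picture that a camera, given by its name, has taken for a name from the list of things; names that differ only in an ending like _2 or _b are one class to them, and where a whole thing is asked for, a point or a joint stands for the part that bears it (a point fixed in the world has none). Each returns a list of dicts, best first, with "confidence" (0 to 1); they miss things now and then, are a little off and sometimes report something else, mostly with a low value. They report only what shows in the picture. A call takes as long as a camera call.
- spotter.spot_in(camera, label): "point" ([row, column] in pixels, amid what is visible of it).
- spotter.silhouettes(camera, label): "region" (400x640 bool, what is visible of it) and "point" ([row, column] in pixels, amid what is visible of it).
- spotter.mark_of(camera, label): "point" ([row, column] in pixels: a listed point, or the origin of a listed thing).
The state is a dict: "clock": time; "joint_pos": joint angles; "joint_vel": joint speeds; "joint_torque": joint torques, N m; "position": TCP position; "orientation": TCP orientation; "wrist_force": force on the tool from outside, world axes, zero at the start; "ft_torque": the same for the moment, N m; "finger_gap": finger opening in m; "finger_force": force on a finger pad.
Only numpy, scipy, OpenCV 4.12 (cv2) and the standard library are available. Lean on these libraries where they do the work, as an engineer would, in place of code of your own. Each camera call takes 0.05 s, during which the arm holds its last target. There are 200 camera calls.

## Working session

There is one attempt and no reset: what is moved stays moved. The work goes in short steps, Python scripts to look and compute and a tool call to move; the robot and the scene stay as the last step left them, time stands still between calls to the robot, and variables do not carry over. Pictures are saved under pics/ and viewed, at most 11 in all, crops included, and the job is handed in when it is done.

Besides the shell and the picture viewer there is one more tool, called after "Request:" by a JSON object that holds its "api" and its "payload". jog_arm: Moves the arm, as the interface text tells. Its arguments: {"type":"object","properties":{"deltas":{"type":"array","items":{"type":"array","items":{"type":"number"}}},"squeeze":{"type":"number"}},"required":["deltas"]}

```bash
mkdir -p pics
cat > h.py <<'E'
import numpy as np, cv2
from rig import env, cams, order, spotter
from scipy.spatial.transform import Rotation as Ro
def cal(n):
    c=cams.calibration(n); return np.array(c["camera_matrix"]),np.array(c["R"]),np.array(c["t"])
def ray(c,p):
    K,R,t=c; d=R.T@np.linalg.solve(K,[p[1],p[0],1]); return -R.T@t, d/np.linalg.norm(d)
def onz(c,p,z):
    o,d=ray(c,p); return o+d*(z-o[2])/d[2]
def tri(obs):
    A=np.zeros((3,3));b=np.zeros(3);L=[]
    for c,p in obs:
        o,d=ray(c,p);P=np.eye(3)-np.outer(d,d);A+=P;b+=P@o;L.append((P,o))
    x=np.linalg.solve(A,b); return x,[np.linalg.norm(P@(x-o)) for P,o in L]
def proj(c,X):
    K,R,t=c; v=K@(R@np.array(X)+t); return v[[1,0]]/v[2]
E
python3 - <<'E'
from h import *
np.set_printoptions(precision=4,suppress=True)
s=env.get_state(); print({k:s[k] for k in("clock","position","orientation","wrist_force","finger_gap")})
C={}
for n in("scene","side","wrist"):
    C[n]=cal(n); im=cams.snapshot(n); cv2.imwrite(f"pics/{n}0.png",im[:,:,::-1]); print(n,-C[n][1].T@C[n][2])
obs={}
for n in("scene","side"):
    for l in("cam_clamp","lever_pivot","lever_tip","lower_frame","lower_bore","lower_plate","upper_arm","upper_plate","wide_arm"):
        r=spotter.mark_of(n,l)
        print(n,l,[(np.round(q["point"]),round(q["confidence"],2)) for q in r[:3]])
        if r: obs.setdefault(l,[]).append((C[n],r[0]["point"]))
for l,o in obs.items():
    if len(o)>1: print(l,*tri(o))
print(env.get_state()["clock"])
E
```

```text
{'clock': 0.0, 'position': array([0.2383, 0.55  , 0.2304]), 'orientation': array([-0.0002,  0.203 ,  0.9792, -0.0008]), 'wrist_force': array([-0.216 ,  0.0179,  0.6622]), 'finger_gap': 0.0851372389899622}
scene [-0.0833  0.8001  1.3078]
side [ 0.4955 -1.0752  0.6816]
wrist [0.177  0.5777 0.3742]
scene cam_clamp []
scene lever_pivot []
scene lever_tip []
scene lower_frame []
scene lower_bore [(array([169., 317.]), 0.56)]
scene lower_plate [(array([255., 345.]), 0.34)]
scene upper_arm []
scene upper_plate []
scene wide_arm []
side cam_clamp [(array([248., 334.]), 0.76)]
side lever_pivot [(array([228., 338.]), 0.82), (array([248., 331.]), 0.6)]
side lever_tip []
side lower_frame [(array([244., 334.]), 0.78)]
side lower_bore [(array([227., 339.]), 0.64)]
side lower_plate [(array([234., 318.]), 0.58)]
side upper_arm [(array([183., 331.]), 0.61), (array([249., 265.]), 0.22)]
side upper_plate [(array([184., 305.]), 0.63), (array([236., 318.]), 0.38)]
side wide_arm [(array([312., 325.]), 0.59)]
lower_bore [ 0.5919 -0.0487  0.0767] [np.float64(0.013955508045108441), np.float64(0.013955508045108351)]
lower_plate [ 0.4638  0.0888 -0.0606] [np.float64(0.06883460739228463), np.float64(0.06883460739228472)]
1.05
```

View pics/scene0.png

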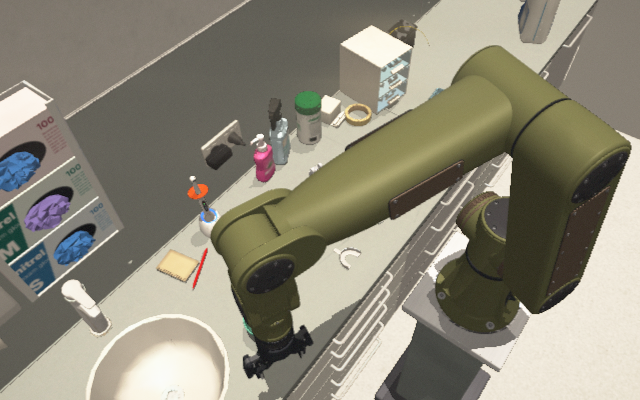

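View pics/side0.png

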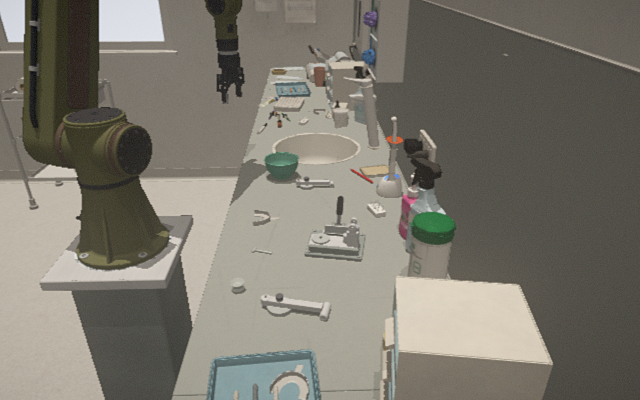

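The scene camera is blocked by the arm. The side view shows the clamp around (240,335), the lever sticking up at (205,340), the small arm on the left at (183,315), and the wide arm at (305,295). I'll work out rough positions and a move that takes the wrist camera over them.

```bash
cat >> h.py <<'E'
def plan(p,R,n,tcp=None,q=None):
    """tool-frame jog (mm, deg) per row for n rows from measured pose to (p,R); straight line, turn spread evenly"""
    s=env.get_state(); p0=np.array(s["position"]) if tcp is None else np.array(tcp)
    q=s["orientation"] if q is None else q
    R0=Ro.from_quat(np.array(q)[[1,2,3,0]]); rv=(R0.inv()*R).as_rotvec(); st=Ro.from_rotvec(rv/n); Rc=R0; out=[]
    for i in range(n):
        out.append(np.r_[Rc.inv().apply((np.array(p)-p0)/n)*1000,np.degrees(rv/n)]); Rc=Rc*st
    return np.round(out,1)
def down(yaw): # tool z down; tool y at angle yaw from world y (closing line)
    c,s=np.cos(yaw),np.sin(yaw); y=np.array([-s,c,0]); z=np.array([0,0,-1.]); x=np.cross(y,z)
    return Ro.from_matrix(np.c_[x,y,z])
E
python3 - <<'E'
from h import *
np.set_printoptions(precision=4,suppress=True)
C=cal("side")
for n,p,z in(("clamp",(248,334),0),("bore",(227,348),.08),("leverpiv",(228,338),.034),("levertop",(200,340),.11),("uarm",(183,331),.009),("uplate",(184,305),0),("wide knuckle",(310,323),.009),("widepl",(305,280),0)):
    print(n,onz(C,p,z))
s=env.get_state();R=Ro.from_quat(np.array(s["orientation"])[[1,2,3,0]]).as_matrix();print(R)
K,Rw,t=cal("wrist");print("cam axes in tool",R.T@Rw.T,"pos",R.T@(-Rw.T@t-s["position"]),K)
E
```

```text
clamp [ 0.5671 -0.0413  0.    ]
bore [ 0.6    -0.0675  0.08  ]
leverpiv [0.5803 0.0052 0.034 ]
levertop [0.5857 0.024  0.11  ]
uarm [0.5801 0.3445 0.009 ]
uplate [0.4917 0.3585 0.    ]
wide knuckle [ 0.5277 -0.2966  0.009 ]
widepl [ 0.4331 -0.2663  0.    ]
[[-0.9176  0.3975 -0.    ]
 [ 0.3975  0.9176 -0.    ]
 [ 0.     -0.     -1.    ]]
cam axes in tool [[ 0.0008 -0.9657 -0.2597]
 [ 1.      0.0008  0.0001]
 [ 0.0001 -0.2597  0.9657]] pos [ 0.0672  0.0007 -0.1437] [[276.155    0.     321.2336]
 [  0.     276.155  198.3218]
 [  0.       0.       1.    ]]
```

View pics/wrist0.png

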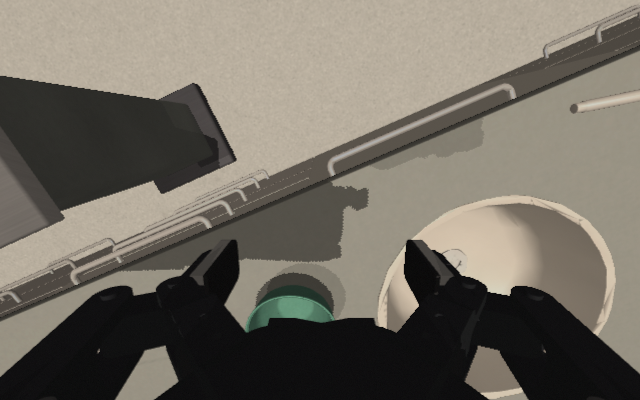

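Wrist view: the bowl is at (320,290), with the sink on the right and the cart edge above. I'll move to a viewpoint nearer the arm and the clamp.

```bash
python3 -c "
from h import *
print(plan([.52,.22,.27],down(0),8).tolist())"
```

```text
[[-48.7, -23.9, -4.8, -0.0, -0.0, -2.9], [-47.4, -26.4, -4.8, -0.0, -0.0, -2.9], [-46.0, -28.8, -4.8, -0.0, -0.0, -2.9], [-44.5, -31.1, -4.8, -0.0, -0.0, -2.9], [-42.8, -33.3, -4.8, -0.0, -0.0, -2.9], [-41.1, -35.5, -4.8, -0.0, -0.0, -2.9], [-39.2, -37.5, -4.8, -0.0, -0.0, -2.9], [-37.3, -39.5, -4.8, -0.0, -0.0, -2.9]]
```

Request:
{"api": "jog_arm", "payload": {"deltas": [[1, -48.7, -23.9, -5, 0, 0, -2.9], [1, -47.4, -26.4, -5, 0, 0, -2.9], [1, -46, -28.8, -5, 0, 0, -2.9], [1, -44.5, -31, -5, 0, 0, -2.9], [1, -42.8, -33.3, -5, 0, 0, -2.9], [1, -41, -35.5, -5, 0, 0, -2.9], [1, -39.2, -37.5, -5, 0, 0, -2.9], [1, -37.3, -39.5, -5, 0, 0, -2.9], [1, 0, 0, 0, 0, 0, 0]]}}

```text
clock: 2.17
position: [0.5215, 0.2169, 0.2715]
orientation: [0.001, 0.004, 1.0, -0.0]
wrist_force: [-0.5, 0.8, -0.5]
finger_gap: 0.0851
finger_force: 0.0
```

```bash
cat > look.py <<'E'
from h import *
import sys,pickle,os
np.set_printoptions(precision=4,suppress=True)
tag=sys.argv[1]; cs=sys.argv[2].split(","); labs=sys.argv[3].split(",")
D=pickle.load(open("obs.pkl","rb")) if os.path.exists("obs.pkl") else {}
for n in cs:
    C=cal(n); im=cams.snapshot(n); cv2.imwrite(f"pics/{n}{tag}.png",im[:,:,::-1])
    for l in labs:
        r=spotter.mark_of(n,l)
        print(n,l,[(np.round(q["point"],1).tolist(),round(q["confidence"],2)) for q in r[:3]])
        if r and r[0]["confidence"]>.4: D.setdefault(l,{})[n+tag]=(C,r[0]["point"])
pickle.dump(D,open("obs.pkl","wb"))
for l,o in D.items():
    if len(o)>1: x,e=tri(list(o.values())); print(l,x,dict(zip(o,np.round(e,4))))
s=env.get_state();print(s["clock"],s["position"])
E
python3 look.py 1 wrist,side,scene cam_clamp,lever_pivot,lever_tip,lower_frame,lower_bore,lower_plate,upper_arm,upper_plate
```

```text
wrist cam_clamp [([203.2, 158.2], 0.58)]
wrist lever_pivot [([213.7, 179.7], 0.92), ([206.0, 397.7], 0.35)]
wrist lever_tip [([231.7, 189.7], 0.75)]
wrist lower_frame [([202.1, 152.6], 0.86)]
wrist lower_bore []
wrist lower_plate [([179.3, 147.1], 0.9)]
wrist upper_arm [([207.6, 400.1], 0.73)]
wrist upper_plate [([148.0, 407.9], 0.77)]
side cam_clamp [([248.7, 334.9], 0.83), ([174.8, 281.4], 0.63)]
side lever_pivot [([226.6, 339.4], 0.6)]
side lever_tip [([200.4, 341.0], 0.65)]
side lower_frame [([244.6, 339.0], 0.97), ([287.7, 237.2], 0.16)]
side lower_bore [([223.3, 353.9], 0.95)]
side lower_plate [([238.0, 318.9], 0.62), ([184.3, 307.3], 0.17)]
side upper_arm [([184.5, 332.1], 0.58)]
side upper_plate [([184.7, 304.7], 0.51)]
scene cam_clamp [([215.9, 376.9], 0.67), ([190.9, 324.5], 0.63)]
scene lever_pivot [([193.0, 311.6], 0.76)]
scene lever_tip [([189.1, 300.3], 0.48)]
scene lower_frame [([187.2, 323.6], 0.83), ([192.7, 333.4], 0.19)]
scene lower_bore [([168.7, 314.9], 0.71)]
scene lower_plate [([193.8, 333.1], 0.72)]
scene upper_arm [([270.0, 243.2], 0.84)]
scene upper_plate [(
[... 325 characters left out ...]
t64(0.0048), 'side1': np.float64(0.0028), 'scene1': np.float64(0.0026)}
lower_frame [ 0.5752 -0.0426  0.0103] {'wrist1': np.float64(0.0073), 'side1': np.float64(0.005), 'scene1': np.float64(0.0029)}
lower_plate [ 0.5283 -0.0314  0.0263] {'wrist1': np.float64(0.0011), 'side1': np.float64(0.0011), 'scene1': np.float64(0.0001)}
upper_arm [0.5823 0.3428 0.0021] {'wrist1': np.float64(0.0019), 'side1': np.float64(0.0024), 'scene1': np.float64(0.0022)}
upper_plate [0.494  0.3389 0.0128] {'wrist1': np.float64(0.0062), 'side1': np.float64(0.0064), 'scene1': np.float64(0.0093)}
lower_bore [ 0.6155 -0.0469  0.0775] {'side1': np.float64(0.0019), 'scene1': np.float64(0.0019)}
3.525 [0.5193 0.2196 0.2713]
```

View pics/wrist1.png

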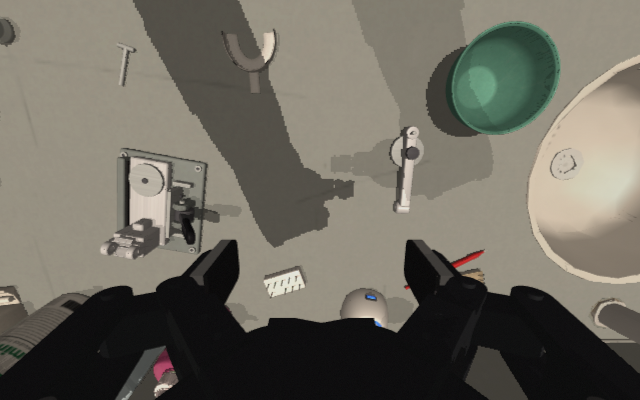

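In the wrist view the clamp is at (200,160) with its lever at (215,190). The small arm's knuckle is at (207,402) and its plate at (150,406). Next is a closer look above the lever, with the fingers shut.

```bash
python3 -c "
from h import *
print(plan([.57,.08,.23],down(-.16),4).tolist())"
```

```text
[[-12.8, -34.9, 10.3, 0.0, -0.0, 2.2], [-14.2, -34.3, 10.3, 0.0, -0.0, 2.2], [-15.5, -33.7, 10.3, 0.0, -0.0, 2.2], [-16.8, -33.1, 10.3, 0.0, -0.0, 2.2]]
```

Request:
{"api": "jog_arm", "payload": {"deltas": [[0, -12.8, -34.9, 10.3, 0, 0, 2.2], [0, -14.2, -34.3, 10.3, 0, 0, 2.2], [0, -15.5, -33.7, 10.3, 0, 0, 2.2], [0, -16.8, -33, 10.3, 0, 0, 2.2], [0, 0, 0, 0, 0, 0, 0], [0, 0, 0, 0, 0, 0, 0]]}}

```text
clock: 4.28
position: [0.5701, 0.0805, 0.2302]
orientation: [-0.0, 0.079, 0.997, 0.0]
wrist_force: [-0.8, -0.3, 0.6]
finger_gap: 0.0001
finger_force: 0.0
```

```bash
python3 look.py 2 wrist lever_pivot,lever_tip,lower_bore,lower_plate,cam_clamp,upper_arm,upper_plate
```

```text
wrist lever_pivot [([191.4, 272.1], 0.62)]
wrist lever_tip [([207.9, 299.5], 0.73)]
wrist lower_bore [([241.9, 215.4], 0.88)]
wrist lower_plate [([17.5, 52.3], 0.73), ([158.9, 223.6], 0.64), ([243.5, 214.8], 0.52)]
wrist cam_clamp []
wrist upper_arm [([152.5, 518.5], 0.87), ([209.6, 301.6], 0.22)]
wrist upper_plate [([82.3, 519.8], 0.88), ([35.7, 187.2], 0.56), ([193.0, 272.5], 0.28)]
cam_clamp [ 0.5107 -0.0596 -0.0141] {'wrist1': np.float64(0.0666), 'side1': np.float64(0.0615), 'scene1': np.float64(0.1273)}
lever_pivot [0.5804 0.014  0.0336] {'wrist1': np.float64(0.0025), 'side1': np.float64(0.0044), 'scene1': np.float64(0.002), 'wrist2': np.float64(0.0056)}
lever_tip [0.5877 0.0551 0.0917] {'wrist1': np.float64(0.0045), 'side1': np.float64(0.0034), 'scene1': np.float64(0.0028), 'wrist2': np.float64(0.0018)}
lower_frame [ 0.5752 -0.0426  0.0103] {'wrist1': np.float64(0.0073), 'side1': np.float64(0.005), 'scene1': np.float64(0.0029)}
lower_plate [ 0.4897 -0.0365  0.0873] {'wrist1': np.float64(0.0487), 'side1': np.float64(0.0612), 'scene1': np.float64(0.0416), 'wrist2': np.float64(0.1184)}
upper_arm [0.5818 0.3435 0.0029] {'wrist1': np.float64(0.0028), 'side1': np.float64(0.0022), 'scene1': np.float64(0.0019), 'wrist2': np.float64(0.0021)}
upper_plate [0.4938 0.3388 0.0128] {'wrist1': np.float64(0.0061), 'side1': np.float64(0.0063), 'scene1': np.float64(0.0095), 'wrist2': np.float64(0.0007)}
lower_bore [ 0.6153 -0.0481  0.078 ] {'side1': np.float64(0.002), 'scene1': np.float64(0.0022), 'wrist2': np.float64(0.0014)}
4.675 [0.5702 0.0807 0.2303]
```

View pics/wrist2.png

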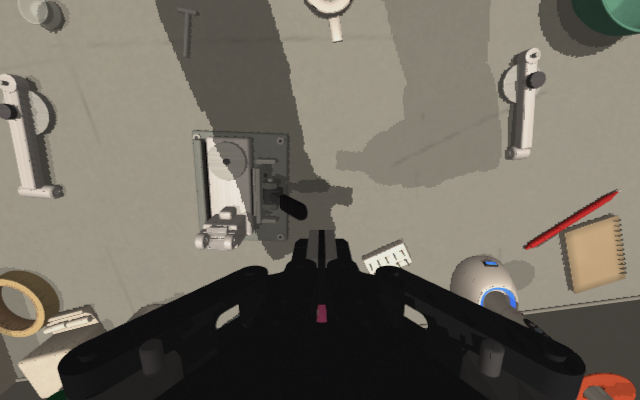

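The clamp's sides run parallel to the tool's x, so clamp yaw ≈ −0.16 rad and the tool's y lines up with the clamp's y. The lever tip is near (205,297). I'll go in on the lever's inner side.

Request:
{"api": "jog_arm", "payload": {"deltas": [[0, -10.5, -33.5, 0, 0, 0, 0], [0, -10.5, -33.5, 0, 0, 0, 0], [0, 0, 0, 45, 0, 0, 0], [0, 0, 0, 45, 0, 0, 0], [0, 0, 0, 45, 0, 0, 0], [0, 0, 0, 0, 0, 0, 0]]}}

```text
clock: 5.42
position: [0.5771, 0.0108, 0.0919]
orientation: [-0.004, 0.079, 0.997, -0.0]
wrist_force: [0.5, 0.4, 0.0]
finger_gap: -0.0002
finger_force: 0.0
```

```bash
python3 look.py 3 wrist,side lever_tip
```

```text
wrist lever_tip [([253.0, 404.3], 0.6)]
side lever_tip [([201.8, 339.5], 0.59), ([174.6, 283.8], 0.18)]
cam_clamp [ 0.5107 -0.0596 -0.0141] {'wrist1': np.float64(0.0666), 'side1': np.float64(0.0615), 'scene1': np.float64(0.1273)}
lever_pivot [0.5804 0.014  0.0336] {'wrist1': np.float64(0.0025), 'side1': np.float64(0.0044), 'scene1': np.float64(0.002), 'wrist2': np.float64(0.0056)}
lever_tip [0.5878 0.0554 0.0909] {'wrist1': np.float64(0.0048), 'side1': np.float64(0.0035), 'scene1': np.float64(0.0025), 'wrist2': np.float64(0.0016), 'wrist3': np.float64(0.0028), 'side3': np.float64(0.0027)}
lower_frame [ 0.5752 -0.0426  0.0103] {'wrist1': np.float64(0.0073), 'side1': np.float64(0.005), 'scene1': np.float64(0.0029)}
lower_plate [ 0.4897 -0.0365  0.0873] {'wrist1': np.float64(0.0487), 'side1': np.float64(0.0612), 'scene1': np.float64(0.0416), 'wrist2': np.float64(0.1184)}
upper_arm [0.5818 0.3435 0.0029] {'wrist1': np.float64(0.0028), 'side1': np.float64(0.0022), 'scene1': np.float64(0.0019), 'wrist2': np.float64(0.0021)}
upper_plate [0.4938 0.3388 0.0128] {'wrist1': np.float64(0.0061), 'side1': np.float64(0.0063), 'scene1': np.float64(0.0095), 'wrist2': np.float64(0.0007)}
lower_bore [ 0.6153 -0.0481  0.078 ] {'side1': np.float64(0.002), 'scene1': np.float64(0.0022), 'wrist2': np.float64(0.0014)}
5.625 [0.5823 0.0109 0.0975]
```

View pics/wrist3.png

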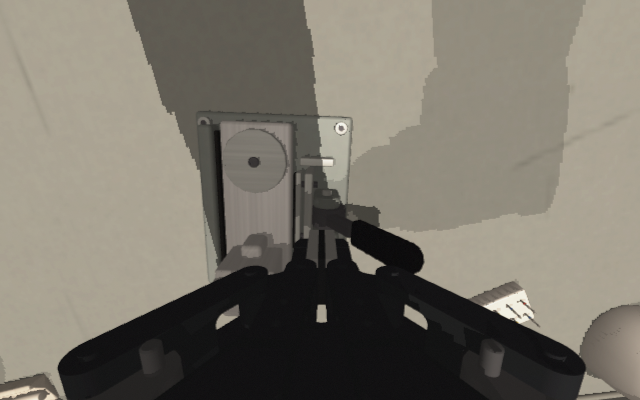

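The fingertips are at (240,322), just inside the paddle, which runs from (230,350) to (262,415). I'll push along the arc in two parts.

Request:
{"api": "jog_arm", "payload": {"deltas": [[0, 0, 26, 5, 0, 0, 0], [0, 0, 9, 3, 0, 0, 0], [0, 0, 6.5, 6, 0, 0, 0], [0, 0, 6.5, 6, 0, 0, 0], [0, 0, 4.5, 8, 0, 0, 0], [0, 0, 4.5, 8, 0, 0, 0], [0, 0, 0, 0, 0, 0, 0]]}}

```text
clock: 6.5
position: [0.5882, 0.0672, 0.0578]
orientation: [-0.001, 0.078, 0.997, -0.0]
wrist_force: [-0.7, 0.4, -0.5]
finger_gap: -0.0003
finger_force: 0.0
```

```bash
rm obs.pkl; python3 look.py 4 side,scene,wrist lever_tip,lever_pivot
```

```text
side lever_tip [([205.4, 343.2], 0.4)]
side lever_pivot [([225.9, 341.6], 0.83)]
scene lever_tip [([200.9, 296.4], 0.67)]
scene lever_pivot [([192.4, 313.7], 0.79), ([200.1, 294.9], 0.33)]
wrist lever_tip [([245.9, 352.2], 0.96)]
wrist lever_pivot [([226.6, 234.2], 0.94)]
lever_pivot [0.5823 0.0098 0.0347] {'side4': np.float64(0.0087), 'scene4': np.float64(0.0052), 'wrist4': np.float64(0.0051)}
lever_tip [0.5863 0.0849 0.0653] {'scene4': np.float64(0.0019), 'wrist4': np.float64(0.0019)}
6.95 [0.5893 0.0669 0.0592]
```

Request:
{"api": "jog_arm", "payload": {"deltas": [[0, 0, 3, 8, 0, 0, 0], [0, 0, 2, 8, 0, 0, 0], [0, 0, 0, 8, 0, 0, 0], [0, 0, 0, 6, 0, 0, 0], [0, 0, 0, 4, 0, 0, 0], [0, 0, 0, 0, 0, 0, 0]]}}

```text
clock: 7.7
position: [0.591, 0.072, 0.028]
orientation: [0.001, 0.079, 0.997, 0.0]
wrist_force: [-7.5, -1.8, 28.2]
finger_gap: 0.0001
finger_force: 13.3
```

```bash
rm obs.pkl; python3 look.py 5 side,scene,wrist lever_tip,lever_pivot; python3 -c "
from h import *; print(env.get_state()['wrist_force'])"
```

```text
side lever_tip [([218.3, 340.0], 0.45)]
side lever_pivot [([228.4, 338.2], 0.76)]
scene lever_tip [([205.7, 295.7], 0.55), ([208.8, 254.8], 0.25)]
scene lever_pivot [([193.2, 309.6], 0.98)]
wrist lever_tip [([238.6, 344.3], 0.95), ([169.7, 96.0], 0.72)]
wrist lever_pivot [([245.3, 207.4], 0.6)]
lever_tip [0.5922 0.0823 0.0234] {'side5': np.float64(0.0028), 'scene5': np.float64(0.005), 'wrist5': np.float64(0.0048)}
lever_pivot [0.5833 0.0125 0.0295] {'side5': np.float64(0.0021), 'scene5': np.float64(0.006), 'wrist5': np.float64(0.0041)}
8.15 [0.591 0.072 0.028]
[-6.87192801 -2.14308265 27.88900089]
```

The force is 28 N and the tip height is at the locked angle, so the lever is on its stop. Retract, open the fingers and go above the small arm.

```bash
python3 -c "
from h import *
s=env.get_state()
print(plan([.545,.335,.2],down(0),6,tcp=np.array(s['position'])+[0,0,.122]).tolist())"
```

```text
[[14.4, 42.1, -8.3, 0.0, 0.0, -1.5], [13.3, 42.5, -8.3, 0.0, 0.0, -1.5], [12.2, 42.8, -8.3, 0.0, 0.0, -1.5], [11.1, 43.1, -8.3, 0.0, 0.0, -1.5], [10.0, 43.4, -8.3, 0.0, 0.0, -1.5], [8.8, 43.6, -8.3, 0.0, 0.0, -1.5]]
```

Request:
{"api": "jog_arm", "payload": {"deltas": [[0, 0, 0, -12, 0, 0, 0], [0, 0, 0, -50, 0, 0, 0], [0, 0, 0, -60, 0, 0, 0], [1, 14.4, 42, -8, 0, 0, -1.5], [1, 13.3, 42.5, -8, 0, 0, -1.5], [1, 12, 42.8, -8, 0, 0, -1.5], [1, 11, 43, -8, 0, 0, -1.5], [1, 10, 43.4, -8, 0, 0, -1.5], [1, 8.8, 43.6, -8, 0, 0, -1.5], [1, 0, 0, 0, 0, 0, 0]]}}

```text
clock: 9.4
position: [0.5435, 0.338, 0.1947]
orientation: [-0.0, -0.002, 1.0, 0.0]
wrist_force: [-0.1, 0.0, 0.2]
finger_gap: 0.0853
finger_force: 0.0
```

```bash
rm obs.pkl; python3 look.py 6 wrist,side,scene upper_arm,upper_plate,lever_tip,lever_pivot
python3 - <<'E'
from h import *
C=cal("wrist");r=spotter.silhouettes("wrist","upper_arm")
for q in r[:2]:
    m=q["region"]; ys,xs=np.nonzero(m); print(q["confidence"],m.sum(),ys.min(),ys.max(),xs.min(),xs.max())
    for y in range(ys.min(),ys.max()+1,8):
        x=np.nonzero(m[y])[0]
        if len(x): print(y,x.min(),x.max(),onz(C,(y,(x.min()+x.max())/2),.024)[:2].round(4))
E
```

```text
wrist upper_arm [([208.0, 321.9], 0.75)]
wrist upper_plate [([136.3, 325.2], 0.73)]
wrist lever_tip [([207.4, 323.3], 0.71), ([222.4, 115.4], 0.68)]
wrist lever_pivot [([211.1, 39.2], 0.89), ([222.2, 113.5], 0.32)]
side upper_arm [([223.9, 354.8], 0.66), ([184.3, 335.0], 0.54), ([249.2, 260.3], 0.2)]
side upper_plate [([184.8, 307.0], 0.75), ([286.3, 236.7], 0.45)]
side lever_tip [([220.7, 338.9], 0.56), ([184.7, 305.9], 0.55)]
side lever_pivot [([228.5, 338.9], 0.97), ([285.2, 235.9], 0.41)]
scene upper_arm [([268.2, 242.5], 0.77)]
scene upper_plate [([281.7, 267.2], 0.92), ([188.8, 323.6], 0.48)]
scene lever_tip [([206.8, 297.1], 0.54)]
scene lever_pivot [([192.0, 310.0], 0.65)]
upper_arm [ 0.6454  0.3172 -0.1326] {'wrist6': np.float64(0.0334), 'side6': np.float64(0.0182), 'scene6': np.float64(0.0228)}
upper_plate [0.4943 0.3384 0.0083] {'wrist6': np.float64(0.0067), 'side6': np.float64(0.0045), 'scene6': np.float64(0.0049)}
lever_tip [0.5801 0.2058 0.0118] {'wrist6': np.float64(0.1363), 'side6': np.float64(0.0635), 'scene6': np.float64(0.1176)}
lever_pivot [0.583  0.0103 0.0309] {'wrist6': np.float64(0.0066), 'side6': np.float64(0.0014), 'scene6': np.float64(0.0069)}
10.15 [0.5446 0.3347 0.1952]
0.78 2318 106 216 305 345
106 324 328 [0.4589 0.3411]
114 317 334 [0.4672 0.3406]
122 312 336 [0.4756 0.339 ]
130 307 342 [0.4841 0.3396]
138 305 344 [0.4928 0.3396]
146 306 344 [0.5016 0.3402]
154 311 339 [0.5105 0.3402]
162 318 331 [0.5196 0.3397]
170 317 330 [0.5287 0.3386]
178 318 329 [0.5381 0.3386]
186 318 329 [0.5476 0.3386]
194 318 328 [0.5572 0.3381]
202 317 329 [0.5669 0.3381]
210 315 330 [0.5769 0.3375]
0.63 1289 207 230 25 124
207 53 53 [0.5733 0.0165]
215 25 107 [0.5833 0.0295]
223 30 124 [0.5935 0.0404]
```

View pics/wrist6.png

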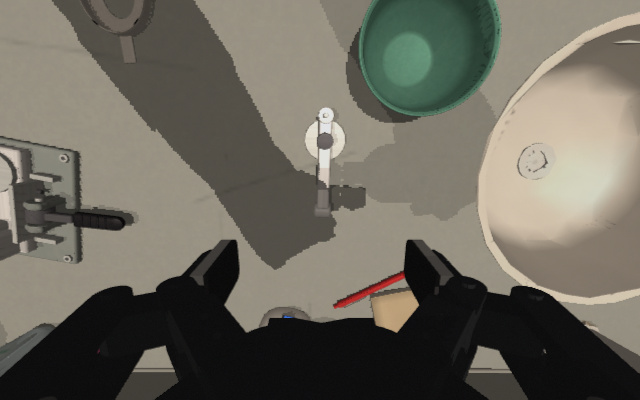

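The lever now lies flat, with its tip at (222,122). The small arm runs from (115,325) to the knuckle at (210,322), with yaw ≈ −0.03. I'll grasp it about 36 mm in front of the hinge hole.

Request:
{"api": "jog_arm", "payload": {"deltas": [[1, 0, 4, 45, 0, 0, 1.9], [1, 0, 0, 45, 0, 0, 0], [1, 0, 0, 45, 0, 0, 0], [1, 0, 0, 35, 0, 0, 0], [1, 0, 0, 19, 0, 0, 0], [1, 0, 0, 0, 0, 0, 0]]}}

```text
clock: 10.95
position: [0.5437, 0.3383, 0.005]
orientation: [-0.001, 0.017, 1.0, -0.001]
wrist_force: [0.7, 0.3, 0.4]
finger_gap: 0.0857
finger_force: 0.0
```

Request:
{"api": "jog_arm", "payload": {"deltas": [[0, 0, 0, 0, 0, 0, 0], [0, 0, 0, 0, 0, 0, 0], [0, 0, 0, 0, 0, 0, 0], [0, 0, 0, 0, 0, 0, 0], [0, 0, 0, 0, 0, 0, 0], [0, 0, 0, 0, 0, 0, 0]], "squeeze": 60}}

```text
clock: 11.7
position: [0.545, 0.3392, 0.0069]
orientation: [0.0, 0.017, 1.0, 0.0]
wrist_force: [-1.3, 0.4, 5.9]
finger_gap: 0.0127
finger_force: 59.7
```

The grip holds at 60 N with the gap near the bar width. Lift and carry to a viewpoint left of the clamp.

```bash
python3 -c "
from h import *
s=env.get_state()
print(plan([.575,.05,.2],down(-.165),6,tcp=np.array(s['position'])+[0,0,.15]).tolist())"
```

```text
[[-6.6, -48.0, -7.2, 0.0, 0.0, 1.3], [-7.7, -47.8, -7.2, 0.0, 0.0, 1.3], [-8.7, -47.7, -7.2, 0.0, 0.0, 1.3], [-9.8, -47.5, -7.2, 0.0, 0.0, 1.3], [-10.8, -47.2, -7.2, 0.0, 0.0, 1.3], [-11.8, -47.0, -7.2, 0.0, 0.0, 1.3]]
```

Request:
{"api": "jog_arm", "payload": {"deltas": [[0, 0, 0, -20, 0, 0, 0], [0, 0, 0, -60, 0, 0, 0], [0, 0, 0, -60, 0, 0, 0], [0, 0, 0, -10, 0, 0, 0], [0, -6.6, -48, -7, 0, 0, 1.3], [0, -7.7, -48, -7, 0, 0, 1.3], [0, -8.7, -47.7, -7, 0, 0, 1.3], [0, -9.8, -47.5, -7, 0, 0, 1.3], [0, -10.8, -47, -7, 0, 0, 1.3], [0, -11.8, -47, -7, 0, 0, 1.3], [0, 0, 0, 0, 0, 0, 0], [0, 0, 0, 0, 0, 0, 0]]}}

```text
clock: 13.2
position: [0.5733, 0.0496, 0.1968]
orientation: [-0.001, 0.085, 0.996, 0.0]
wrist_force: [-0.2, 0.2, -2.2]
finger_gap: 0.0119
finger_force: 59.1
```

```bash
rm obs.pkl; python3 look.py 7 wrist,side,scene lower_bore,lower_plate,upper_arm,upper_plate,lever_pivot,lever_tip; python3 -c "
from h import *;s=env.get_state();print(s['orientation'],s['wrist_force'],s['ft_torque'],s['finger_gap'])"
```

```text
wrist lower_bore [([250.6, 233.0], 0.59)]
wrist lower_plate [([154.3, 239.4], 0.68), ([248.7, 231.2], 0.56)]
wrist upper_arm [([304.2, 320.0], 0.63)]
wrist upper_plate [([155.0, 326.0], 0.9)]
wrist lever_pivot [([193.0, 291.0], 0.91)]
wrist lever_tip [([192.3, 354.6], 0.79)]
side lower_bore [([223.4, 355.1], 0.78), ([310.9, 323.2], 0.35), ([250.7, 333.5], 0.29)]
side lower_plate [([235.6, 317.0], 0.91), ([248.1, 335.0], 0.67)]
side upper_arm [([166.2, 351.0], 0.64), ([211.6, 374.2], 0.16)]
side upper_plate [([164.9, 318.2], 0.7)]
side lever_pivot [([226.7, 337.7], 0.58)]
side lever_tip [([217.2, 339.6], 0.54)]
scene lower_bore [([192.0, 335.3], 0.67)]
scene lower_plate [([190.8, 333.4], 0.86), ([174.9, 316.4], 0.53)]
scene upper_arm [([163.9, 293.9], 0.83)]
scene upper_plate [([175.9, 317.8], 0.52)]
scene lever_pivot [([191.5, 311.4], 0.73)]
scene lever_tip [([206.9, 295.8], 0.56)]
lower_bore [ 0.5889 -0.0439  0.0577] {'wrist7': np.float64(0.0343), 'side7': np.float64(0.0363), 'scene7': np.float64(0.0694)}
lower_plate [ 0.5247 -0.033   0.037 ] {'wrist7': np.float64(0.002), 'side7': np.float64(0.0033), 'scene7': np.float64(0.0046)}
upper_arm [0.613  0.0487 0.1934] {'wrist7': np.float64(0.0055), 'side7': np.float64(0.0042), 'scene7': np.float64(0.0057)}
upper_plate [0.5239 0.0579 0.199 ] {'wrist7': np.float64(0.0041), 'side7': np.float64(0.0045), 'scene7': np.float64(0.005)}
lever_pivot [0.58   0.0127 0.036 ] {'wrist7': np.float64(0.0048), 'side7': np.float64(0.002), 'scene7': np.float64(0.0052)}
lever_tip [0.5906 0.0847 0.0247] {'wrist7': np.float64(0.0031), 'side7': np.float64(0.0019), 'scene7': np.float64(0.0027)}
14.25 [0.5741 0.0495 0.1981]
[1.74816550e-05 8.47784543e-02 9.96399826e-01 9.80266716e-06] [ 0.27408114  0.52391183 -2.12075453] [-0.01612329  0.00748395 -0.00774831] 0.012597013217192877
```

View pics/wrist7.png

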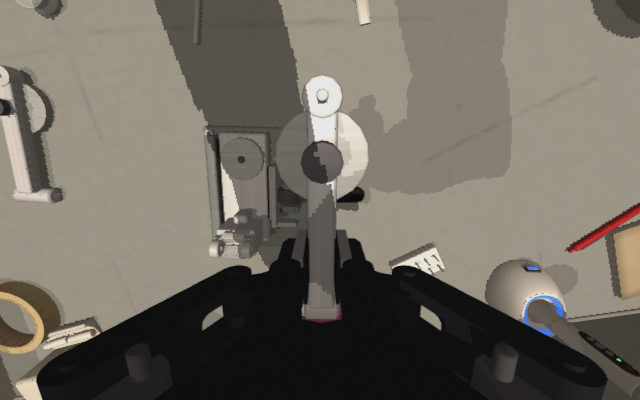

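The held arm is level, with its plate at (155,322) and its knuckle at (310,322). The fork is left of it, around (240,235). I'll take two more wrist views from other places to fix the fork accurately.

Request:
{"api": "jog_arm", "payload": {"deltas": [[0, 0, -50, 0, 0, 0, 0], [0, 0, -50, 0, 0, 0, 0], [0, 0, -50, 0, 0, 0, 0], [0, 0, -30, 0, 0, 0, 0], [0, 0, 0, 0, 0, 0, 0], [0, 0, 0, 0, 0, 0, 0]]}}

```text
clock: 15.0
position: [0.5437, -0.1275, 0.1981]
orientation: [0.0, 0.085, 0.996, 0.0]
wrist_force: [-0.2, 1.0, -2.1]
finger_gap: 0.0126
finger_force: 59.3
```

```bash
python3 look.py 8 wrist,scene,side lower_bore,lower_plate,upper_arm,lever_pivot,lever_tip|head -15
python3 - <<'E'
from h import *
import pickle
np.set_printoptions(precision=4,suppress=True)
D=pickle.load(open("obs.pkl","rb"))
def t(l,ks):
    x,e=tri([D[l][k] for k in ks if k in D[l]]); print(l,ks,x,np.round(e,4))
t("lower_bore",["wrist7","side7"]);t("lower_bore",["wrist7","side7","wrist8","scene8","side8"]);t("lower_bore",["wrist7","wrist8"])
t("lower_plate",list(D["lower_plate"])); t("lever_pivot",list(D["lever_pivot"]));t("lever_tip",list(D["lever_tip"]))
print(env.get_state()["orientation"])
E
```

```text
wrist lower_bore [([252.7, 406.3], 0.91)]
wrist lower_plate [([157.4, 399.9], 0.66)]
wrist upper_arm [([302.6, 320.6], 0.68)]
wrist lever_pivot [([192.2, 446.0], 0.9)]
wrist lever_tip [([189.6, 506.3], 0.83), ([157.5, 402.5], 0.71)]
scene lower_bore [([170.0, 315.1], 0.93)]
scene lower_plate [([191.3, 333.4], 0.64)]
scene upper_arm [([133.1, 336.1], 0.5)]
scene lever_pivot [([194.7, 313.1], 0.92)]
scene lever_tip [([208.6, 295.8], 0.72)]
side lower_bore [([222.4, 353.2], 0.81), ([195.0, 344.5], 0.18)]
side lower_plate [([233.9, 320.7], 0.88), ([247.1, 332.7], 0.53)]
side upper_arm [([195.7, 345.6], 0.62)]
side lever_pivot [([225.7, 338.6], 0.75), ([222.0, 355.8], 0.44)]
side lever_tip [([219.1, 340.6], 0.58)]
lower_bore ['wrist7', 'side7'] [ 0.6183 -0.0493  0.0788] [0.0019 0.0019]
lower_bore ['wrist7', 'side7', 'wrist8', 'scene8', 'side8'] [ 0.6166 -0.0476  0.0783] [0.0017 0.0035 0.0041 0.0072 0.0032]
lower_bore ['wrist7', 'wrist8'] [ 0.618  -0.0496  0.0792] [0.0018 0.0018]
lower_plate ['wrist7', 'side7', 'scene7', 'wrist8', 'scene8', 'side8'] [ 0.527  -0.0335  0.0375] [0.0042 0.0054 0.0023 0.0024 0.0014 0.0054]
lever_pivot ['wrist7', 'side7', 'scene7', 'wrist8', 'scene8', 'side8'] [0.579  0.0133 0.0347] [0.0034 0.0016 0.0068 0.0028 0.0049 0.0038]
lever_tip ['wrist7', 'side7', 'scene7', 'wrist8', 'scene8', 'side8'] [0.591  0.0852 0.0216] [0.0028 0.0006 0.0047 0.0043 0.0013 0.0056]
[ 0.      0.0848  0.9964 -0.    ]
```

Run:
```python
import cv2,numpy as np
im=cv2.imread("pics/wrist8.png"); cr=cv2.resize(im[120:270,350:490],None,fx=4,fy=4,interpolation=cv2.INTER_CUBIC)
cv2.imwrite("pics/crop8.png",cr)
g=cv2.cvtColor(im,cv2.COLOR_BGR2GRAY)
L=cv2.createLineSegmentDetector().detect(g)[0][:,0]
for a in L:
    d=np.hypot(a[2]-a[0],a[3]-a[1])
    if d>22 and 350<min(a[0],a[2]) and max(a[0],a[2])<500 and abs(a[3]-a[1])>3*abs(a[2]-a[0]): print(np.round(a,1))
```

```text
[415.1 217.  421.3 165.6]
[424.9 165.7 418.6 216.9]
[379.1 130.6 370.4 237. ]
[422.  216.7 428.3 165.5]
[434.3 219.5 441.6 166.7]
[437.4 164.3 429.5 224.4]
[366.9 239.5 374.8 134.3]
[422.2 160.8 424.6 134.3]
[361.7 211.9 359.9 238.2]
[365.5 165.5 362.4 200.7]
[365.3   0.6 358.3  39.4]
[361.   40.5 368.3   0.4]
[367.4 136.9 368.4 163.1]
[353.2 213.1 352.  235.6]
[437.4  59.4 439.2  26.9]
[449.7 214.4 445.1 244.5]
[474.7 359.2 470.  384.3]
```

View pics/crop8.png

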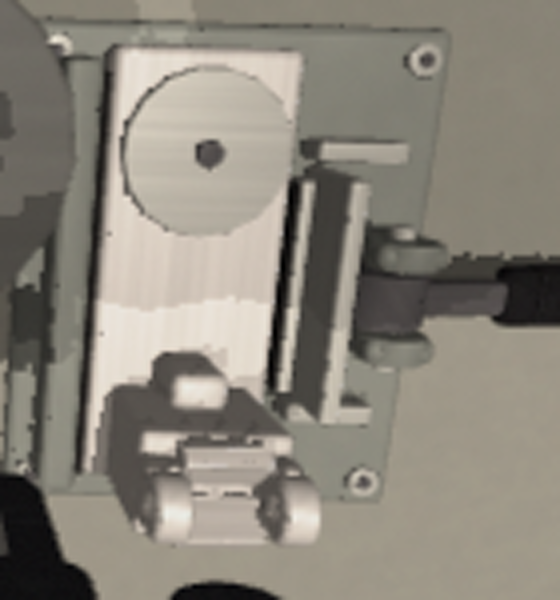

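The crop shows the frame clamped against the fence. The base edges are clear: left from (131,379) to (237,370), right from (134,424.6) to (161,422). The plate hole is at (158.5,402) and the fork knuckles around (247,392) and (245,424), in full-picture pixels. I'll compute yaw and y from these.

Run:
```python
from h import *
np.set_printoptions(precision=4,suppress=True)
C=cal("wrist"); s=env.get_state(); R=Ro.from_quat(np.array(s["orientation"])[[1,2,3,0]]).as_matrix(); print(s["position"])
T=lambda X:(R.T@(X-s["position"]))*1000
z=.024
a,b=onz(C,(130.6,379.1),z),onz(C,(237,370.4),z); c,d=onz(C,(134.3,424.6),z),onz(C,(160.8,422.2),z)
print("L",a,b,"yaw",np.arctan2((b-a)[1],(b-a)[0])," R",c,d,np.arctan2((d-c)[1],(d-c)[0]),"long R to fork?")
print("tool L",T(a),T(b),"R",T(c),T(d))
pl=onz(C,(158.5,402),.030);print("plate hole",pl,T(pl))
for n,p,zz in(("L kn outer top",(238,386),.089),("R kn outer top",(240,430),.085),("kn mid",(240,408),.088),("mark",(252.7,406.3),.08)): print(n,onz(C,p,zz),T(onz(C,p,zz)))
# held arm edges: yaw and y in tool at bar top z_tool
im=cv2.imread("pics/wrist8.png",0)
for l in cv2.createLineSegmentDetector().detect(im)[0][:,0]:
    if np.hypot(l[2]-l[0],l[3]-l[1])>25 and 295<min(l[0],l[2]) and max(l[0],l[2])<350 and abs(l[3]-l[1])>3*abs(l[2]-l[0]): print("held",np.round(l,1), *[T(onz(C,(l[k+1],l[k]),s["position"][2]+.019))[:2] for k in(0,2)])
```

```text
[ 0.5436 -0.1279  0.1981]
L [ 0.4956 -0.053   0.024 ] [ 0.6211 -0.0783  0.024 ] yaw -0.19873126634113455  R [ 0.5082 -0.0032  0.024 ] [ 0.5375 -0.008   0.024 ] -0.16471029935876771 long R to fork?
tool L [ 60.0282  65.6928 174.1085] [-67.953   61.984  174.1094] R [ 56.0377 116.9405 174.1069] [ 26.3465 117.0905 174.1071]
plate hole [ 0.5299 -0.0323  0.03  ] [ 29.6808  91.925  168.1079]
L kn outer top [ 0.5954 -0.0709  0.089 ] [-41.393   64.9641 109.1092]
R kn outer top [ 0.6069 -0.0269  0.085 ] [-45.2273 110.2534 113.1077]
kn mid [ 0.6017 -0.0494  0.088 ] [-43.9371  87.1642 110.1085]
mark [ 0.6195 -0.0503  0.08  ] [-61.6405  89.2846 118.1085]
held [308.8 230.6 307.9 301.9] [17.3405 -4.8864] [-22.2692  -5.7648]
held [334.6 304.2 333.2 275.6] [-23.6697   8.1181] [-6.9287  7.2095]
held [333.2 274.4 333.5 238.1] [-6.2653  7.1979] [13.449   7.1086]
held [302.2 265.5 305.4 231.9] [-1.331  -8.3826] [16.706  -6.5115]
held [337.  231.9 339.9 266.7] [16.7155  8.7175] [-1.9692 10.4919]
held [335.  140.6 335.4 111.9] [59.951   7.1655] [72.1024  7.1956]
held [308.  115.6 308.4 141.9] [70.5501 -4.6657] [59.3962 -4.5934]
held [308.7 181.9 307.6 216.9] [41.3178 -4.6501] [24.3315 -5.393 ]
```

Run:
```python
from h import *
import pickle
np.set_printoptions(precision=4,suppress=True)
D=pickle.load(open("obs.pkl","rb"))
e=lambda C,p,q,z:np.round(np.arctan2(*(onz(C,q,z)-onz(C,p,z))[[1,0]]),3)
C8=D["lower_bore"]["wrist8"][0];C7=D["lower_bore"]["wrist7"][0]
print("plate R edge",e(C8,(127.5,461.7),(244.2,445.5),.010), "jaw edges",e(C8,(165.6,421.3),(217,415.1),.024),e(C8,(164.3,437.4),(224.4,429.5),.035),"fence",e(C8,(134.3,374.8),(239.5,366.9),.034))
for k,C in(("wrist7",C7),("wrist8",C8)):
    p,b=D["lower_plate"][k][1],D["lower_bore"][k][1]; print(k,"plate->bore yaw",e(C,p,p,.03),np.arctan2(*(onz(C,b,.08)-onz(C,p,.03))[[1,0]]), onz(C,b,.08),onz(C,p,.03))
im=cv2.imread("pics/wrist7.png",0)
for l in cv2.createLineSegmentDetector().detect(im)[0][:,0]:
    if np.hypot(l[2]-l[0],l[3]-l[1])>22 and 190<min(l[0],l[2]) and max(l[0],l[2])<300 and abs(l[3]-l[1])>3*abs(l[2]-l[0]):
        l=l if l[1]<l[3] else l[[2,3,0,1]]; print(np.round(l,1),[e(C7,(l[1],l[0]),(l[3],l[2]),z) for z in(.01,.024,.035)], onz(C7,(l[1],l[0]),.024)[:2])
```

```text
plate R edge -0.18 jaw edges -0.195 -0.191 fence -0.196
wrist7 plate->bore yaw 0.0 -0.1624123533432653 [ 0.6157 -0.0486  0.08  ] [ 0.5238 -0.0336  0.03  ]
wrist8 plate->bore yaw 0.0 -0.1720904495691324 [ 0.6196 -0.0499  0.08  ] [ 0.5284 -0.034   0.03  ]
[218.  133.1 224.2 221.9] [np.float64(-0.194), np.float64(-0.194), np.float64(-0.194)] [ 0.4972 -0.0532]
[228.4 173.4 238.7 208. ] [np.float64(0.035), np.float64(0.035), np.float64(0.035)] [ 0.5433 -0.0533]
[212.7 135.6 219.7 226.8] [np.float64(-0.191), np.float64(-0.191), np.float64(-0.191)] [ 0.4988 -0.0598]
[265.4 135.6 266.4 216.9] [np.float64(-0.209), np.float64(-0.209), np.float64(-0.209)] [ 0.5088 -0.0016]
[285.7  26.3 295.4  61. ] [np.float64(0.105), np.float64(0.105), np.float64(0.105)] [0.4062 0.0426]
[268.2 166.9 269.8 218.1] [np.float64(-0.188), np.float64(-0.188), np.float64(-0.188)] [ 0.5436 -0.0062]
[274.8 170.6 275.7 208.2] [np.float64(-0.187), np.float64(-0.187), np.float64(-0.187)] [0.5491 0.0003]
[203.7 145.6 211.5 240.6] [np.float64(-0.196), np.float64(-0.196), np.float64(-0.196)] [ 0.5078 -0.0727]
[198.6   0.6 196.5  43.1] [np.float64(-0.339), np.float64(-0.339), np.float64(-0.339)] [ 0.3693 -0.0384]
[194.7   0.6 193.   40.6] [np.float64(-0.336), np.float64(-0.336), np.float64(-0.336)] [ 0.3687 -0.0422]
```

Edge lines agree on a clamp yaw of about −0.19. Target TCP is about (0.581, −0.044). I'll hover there first at z 0.115.

```bash
python3 -c "
from h import *
print(plan([.581,-.0437,.115],down(-.19),3).tolist())"
```

```text
[[-7.5, 29.8, 27.7, -0.0, 0.0, 0.4], [-7.3, 29.8, 27.7, -0.0, 0.0, 0.4], [-7.1, 29.9, 27.7, -0.0, 0.0, 0.4]]
```

Request:
{"api": "jog_arm", "payload": {"deltas": [[0, -7.5, 29.8, 10, 0, 0, 0.4], [0, -7.3, 29.8, 20, 0, 0, 0.4], [0, -7.1, 29.9, 25, 0, 0, 0.4], [0, 0, 0, 28, 0, 0, 0], [0, 0, 0, 0, 0, 0, 0], [0, 0, 0, 0, 0, 0, 0]]}}

```text
clock: 16.65
position: [0.5813, -0.0439, 0.116]
orientation: [0.0, 0.095, 0.995, -0.0]
wrist_force: [-0.4, 0.0, -0.8]
finger_gap: 0.0124
finger_force: 59.3
```

```bash
rm obs.pkl; python3 look.py 9 wrist,side,scene lower_bore,upper_arm,upper_plate,lower_plate
python3 - <<'E'
from h import *
im=cv2.imread("pics/wrist9.png"); side=cv2.imread("pics/side9.png"); sc=cv2.imread("pics/scene9.png")
a=cv2.resize(im[100:340,220:420],None,fx=2.4,fy=2.4,interpolation=2)[:576]
b=cv2.resize(side[180:264,290:390],(300,252),interpolation=2); c=cv2.resize(sc[130:230,270:370],(300,300),interpolation=2)
o=np.zeros((576,800,3),np.uint8); o[:a.shape[0],:a.shape[1]]=a; o[:252,490:790]=b; o[260:560,490:790]=c
cv2.imwrite("pics/comb9.png",o); print(env.get_state()["orientation"])
E
```

```text
wrist lower_bore []
wrist upper_arm [([303.3, 319.8], 0.85)]
wrist upper_plate [([152.7, 325.1], 0.56)]
wrist lower_plate []
side lower_bore [([224.3, 356.8], 0.95), ([217.1, 268.2], 0.51)]
side upper_arm [([211.1, 354.6], 0.64)]
side upper_plate [([206.6, 320.2], 0.6), ([218.9, 265.9], 0.41)]
side lower_plate [([234.5, 318.4], 0.62)]
scene lower_bore [([168.9, 313.7], 0.66)]
scene upper_arm [([162.0, 312.5], 0.63), ([193.7, 412.7], 0.31)]
scene upper_plate [([176.2, 332.9], 0.76)]
scene lower_plate [([189.7, 333.8], 0.59)]
upper_arm [ 0.6188 -0.0463  0.1122] {'wrist9': np.float64(0.0049), 'side9': np.float64(0.0019), 'scene9': np.float64(0.0046)}
upper_plate [ 0.5294 -0.0294  0.1178] {'wrist9': np.float64(0.0015), 'side9': np.float64(0.0021), 'scene9': np.float64(0.0025)}
lower_bore [ 0.6219 -0.0468  0.0736] {'side9': np.float64(0.0033), 'scene9': np.float64(0.0033)}
lower_plate [ 0.5275 -0.0366  0.041 ] {'side9': np.float64(0.0019), 'scene9': np.float64(0.0019)}
17.4 [ 0.5809 -0.0436  0.1151]
[-4.75625659e-05  9.51769324e-02  9.95460370e-01 -1.57340679e-05]
```

View pics/comb9.png

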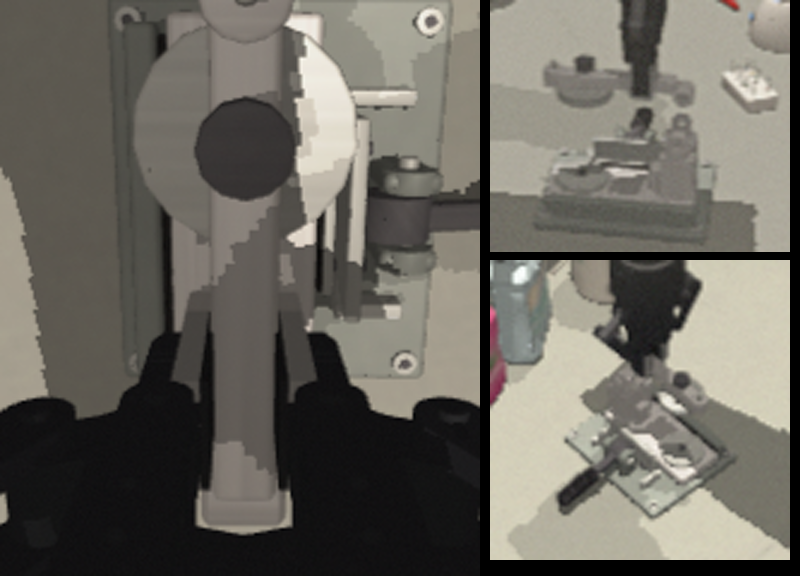

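Wrist crop: the bar runs vertically down the middle, with the frame's base edges on both sides and parallel to it. In the side crop the knuckle (683,93) is straight above the fork (683,125). I'll measure the last y offset and yaw from edge lines.

Run:
```python
from h import *
np.set_printoptions(precision=2,suppress=True)
C=cal("wrist"); s=env.get_state(); R=Ro.from_quat(np.array(s["orientation"])[[1,2,3,0]]).as_matrix()
T=lambda X:((R.T@(X-s["position"]))*1000)[:2]
im=cv2.imread("pics/wrist9.png",0)
for l in cv2.createLineSegmentDetector().detect(im)[0][:,0]:
    if np.hypot(l[2]-l[0],l[3]-l[1])>14 and 260<min(l[0],l[2]) and max(l[0],l[2])<410 and min(l[1],l[3])<320 and abs(l[3]-l[1])>4*abs(l[2]-l[0]):
        l=l if l[1]<l[3] else l[[2,3,0,1]]
        print(l,"z24",*[T(onz(C,(l[k+1],l[k]),.024)) for k in(0,2)],"bar",*[T(onz(C,(l[k+1],l[k]),s["position"][2]+.0175)) for k in(0,2)])
```

```text
[351.01 191.86 350.28 225.64] z24 [ 9.83 27.11] [-21.61  27.36] bar [36.29 15.08] [19.39 15.21]
[355.48 185.61 354.19 201.96] z24 [15.41 30.83] [ 0.65 30.18] bar [39.29 17.08] [31.36 16.73]
[343.49 170.56 346.95 190.83] z24 [28.6  20.12] [10.75 23.54] bar [46.38 11.33] [36.79 13.16]
[372.83 150.61 370.64 209.38] z24 [45.54 44.43] [-6.2  45.03] bar [55.49 24.39] [27.68 24.72]
[340.55 298.13 341.51 318.2 ] z24 [-96.79  19.99] [-119.73   21.38] bar [-21.02  11.25] [-33.35  12.  ]
[359.29 181.83 358.52 203.14] z24 [18.77 34.02] [-0.44 34.04] bar [41.1 18.8] [30.78 18.81]
[301.22 300.64 300.8  318.16] z24 [-99.65 -18.4 ] [-119.72  -19.19] bar [-22.55  -9.38] [-33.35  -9.8 ]
[367.07 164.31 364.3  206.95] z24 [33.99 40.09] [-3.95 39.3 ] bar [49.28 22.06] [28.89 21.64]
[365.66 139.11 367.25 154.34] z24 [55. 38.] [42.42 39.88] bar [60.58 20.94] [53.81 21.95]
[308.73 228.13 307.98 303.11] z24 [-24.05 -10.24] [-102.43  -11.83] bar [18.08 -5.  ] [-24.05  -5.85]
[290.75 189.4  291.94 236.84] z24 [ 11.98 -25.54] [-32.56 -25.69] bar [ 37.45 -13.22] [ 13.51 -13.3 ]
[333.33 275.62 334.5  304.27] z24 
[... 1223 characters left out ...]
 [ 56.57 -20.  ] [ 45.06 -19.  ]
[335.48 111.86 335.22 139.36] z24 [76.64 12.57] [54.78 12.67] bar [72.21  7.27] [60.45  7.32]
[308.04 114.35 308.67 141.86] z24 [74.69 -9.73] [52.72 -9.45] bar [71.16 -4.72] [59.35 -4.57]
[404.69 119.29 400.63 165.63] z24 [70.89 69.22] [32.89 68.77] bar [69.11 37.72] [48.69 37.47]
[308.35 181.87 308.93 211.88] z24 [ 18.69 -10.1 ] [-8.59 -9.9 ] bar [41.06 -4.92] [26.39 -4.81]
[405.92 135.65 404.03 160.6 ] z24 [57.85 71.27] [37.17 71.33] bar [62.1  38.82] [50.99 38.86]
[407.56 118.09 406.68 133.11] z24 [71.83 71.48] [59.89 71.74] bar [69.62 38.94] [63.2  39.07]
[264.39 123.12 269.57 224.36] z24 [ 67.77 -45.61] [-20.46 -45.57] bar [ 67.44 -24.  ] [ 20.01 -23.98]
```

Bar centre and base centre agree within 0.5 mm and the edges are parallel, so I'll lower it.

Request:
{"api": "jog_arm", "payload": {"deltas": [[0, 0, 0, 10, 0, 0, 0], [0, 0, 0, 10, 0, 0, 0], [0, 0, 0, 5, 0, 0, 0], [0, 0, 0, 4, 0, 0, 0], [0, 0, 0, 0, 0, 0, 0]]}}

```text
clock: 18.02
position: [0.5807, -0.0436, 0.0857]
orientation: [-0.0, 0.095, 0.995, -0.0]
wrist_force: [0.3, 0.5, -2.1]
finger_gap: 0.0124
finger_force: 59.3
```

Request:
{"api": "jog_arm", "payload": {"deltas": [[0, 0, 0, 2, 0, 0, 0], [0, 0, 0, 2, 0, 0, 0], [0, 0, 0, 1.5, 0, 0, 0], [0, 0, 0, 0, 0, 0, 0]]}}

```text
clock: 18.52
position: [0.5808, -0.0436, 0.0805]
orientation: [-0.0, 0.095, 0.995, -0.0]
wrist_force: [0.3, -0.2, -1.6]
finger_gap: 0.0126
finger_force: 59.3
```

Request:
{"api": "jog_arm", "payload": {"deltas": [[0, 0, 0, 1, 0, 0, 0], [0, 0, 0, 1, 0, 0, 0], [0, 0, 0, 0, 0, 0, 0]]}}

```text
clock: 18.9
position: [0.5811, -0.0436, 0.0792]
orientation: [0.0, 0.095, 0.995, -0.0]
wrist_force: [-2.6, 1.5, 4.8]
finger_gap: 0.0128
finger_force: 60.2
```

Request:
{"api": "jog_arm", "payload": {"deltas": [[0, 0, 0, 1, 0, 0, 0], [0, 0, 0, 0, 0, 0, 0]]}}

```text
clock: 19.15
position: [0.581, -0.0436, 0.0787]
orientation: [0.0, 0.095, 0.995, 0.0]
wrist_force: [-6.2, 0.4, 9.9]
finger_gap: 0.0123
finger_force: 61.0
```

One flat is carrying it (force −x and +z), so I'll ease back along the channel and bed it in.

Request:
{"api": "jog_arm", "payload": {"deltas": [[0, 1, 0, 0, 0, 0, 0], [0, 0, 0, 0, 0, 0, 0]]}}

```text
clock: 19.4
position: [0.5806, -0.0434, 0.0785]
orientation: [0.001, 0.095, 0.995, 0.0]
wrist_force: [-2.3, -0.0, 6.7]
finger_gap: 0.0125
finger_force: 60.5
```

Request:
{"api": "jog_arm", "payload": {"deltas": [[0, 0.5, 0, 0.5, 0, 0, 0], [0, 0, 0, 0, 0, 0, 0]]}}

```text
clock: 19.65
position: [0.5803, -0.0434, 0.0782]
orientation: [0.001, 0.095, 0.995, 0.0]
wrist_force: [-2.2, 0.1, 6.1]
finger_gap: 0.0122
finger_force: 60.6
```

Request:
{"api": "jog_arm", "payload": {"deltas": [[0, 0.7, 0, 0.7, 0, 0, 0], [0, 0, 0, 0, 0, 0, 0]]}}

```text
clock: 19.9
position: [0.5796, -0.0432, 0.0775]
orientation: [0.001, 0.095, 0.995, 0.0]
wrist_force: [-2.4, 0.6, 7.5]
finger_gap: 0.0119
finger_force: 60.5
```

Request:
{"api": "jog_arm", "payload": {"deltas": [[0, 0.5, 0, 0.5, 0, 0, 0], [0, 0, 0, 0, 0, 0, 0]]}}

```text
clock: 20.15
position: [0.5793, -0.0431, 0.0771]
orientation: [0.001, 0.095, 0.995, 0.0]
wrist_force: [-1.3, 0.2, 7.2]
finger_gap: 0.012
finger_force: 60.6
```

Request:
{"api": "jog_arm", "payload": {"deltas": [[0, 0.7, 0, 0.7, 0, 0, 0], [0, 0, 0, 0, 0, 0, 0]]}}

```text
clock: 20.4
position: [0.5793, -0.0431, 0.0769]
orientation: [0.002, 0.095, 0.995, -0.0]
wrist_force: [-1.1, -0.1, 9.5]
finger_gap: 0.0127
finger_force: 60.9
```

Request:
{"api": "jog_arm", "payload": {"deltas": [[0, 0.5, 0, 0.5, 0, 0, 0], [0, 0, 0, 0, 0, 0, 0]]}}

```text
clock: 20.65
position: [0.5793, -0.0431, 0.0768]
orientation: [0.002, 0.095, 0.995, -0.0]
wrist_force: [-3.3, 0.4, 11.7]
finger_gap: 0.0126
finger_force: 61.1
```

It has stopped moving while the force rises, so it is bedded. I'll relieve the push slightly and check that it is level and lined up.

Request:
{"api": "jog_arm", "payload": {"deltas": [[0, 0, 0, -0.7, 0, 0, 0], [0, 0, 0, 0, 0, 0, 0]], "squeeze": 80}}

```text
clock: 20.9
position: [0.5792, -0.0431, 0.0771]
orientation: [0.002, 0.095, 0.995, -0.0]
wrist_force: [-0.7, 0.2, 8.1]
finger_gap: 0.0125
finger_force: 82.1
```

```bash
rm obs.pkl; python3 look.py 10 wrist,side,scene lower_bore,upper_arm,upper_plate,lower_plate,lever_tip
python3 - <<'E'
from h import *
np.set_printoptions(precision=2,suppress=True)
C=cal("wrist"); s=env.get_state(); R=Ro.from_quat(np.array(s["orientation"])[[1,2,3,0]]).as_matrix(); print(R,s["wrist_force"],s["ft_torque"])
T=lambda X:((R.T@(X-s["position"]))*1000)[:2]
im=cv2.imread("pics/wrist10.png",0)
for l in cv2.createLineSegmentDetector().detect(im)[0][:,0]:
    if np.hypot(l[2]-l[0],l[3]-l[1])>20 and 285<min(l[0],l[2]) and max(l[0],l[2])<360 and min(l[1],l[3])<320 and abs(l[3]-l[1])>4*abs(l[2]-l[0]):
        l=l if l[1]<l[3] else l[[2,3,0,1]]
        print(l,"z24",*[T(onz(C,(l[k+1],l[k]),.024)) for k in(0,2)],"bar",*[T(onz(C,(l[k+1],l[k]),s["position"][2]+.0175)) for k in(0,2)])
w=cv2.resize(im[80:340,220:420],None,fx=2.2,fy=2.2,interpolation=2); b=cv2.resize(cv2.imread("pics/side10.png",0)[195:265,295:375],(352,308),interpolation=2)
o=np.zeros((572,800),np.uint8); o[:,:440]=w; o[:308,445:797]=b; cv2.imwrite("pics/comb10.png",o)
E
```

```text
wrist lower_bore []
wrist upper_arm [([303.9, 320.8], 0.78)]
wrist upper_plate [([152.7, 324.4], 0.72)]
wrist lower_plate []
wrist lever_tip [([198.2, 494.1], 0.96)]
side lower_bore [([224.8, 355.8], 0.97)]
side upper_arm [([223.1, 355.1], 0.93)]
side upper_plate [([226.6, 321.0], 0.86), ([225.1, 357.0], 0.34)]
side lower_plate [([232.2, 318.3], 0.87)]
side lever_tip []
scene lower_bore [([169.6, 314.6], 0.77)]
scene upper_arm [([171.7, 315.1], 0.72)]
scene upper_plate [([185.6, 334.5], 0.76), ([189.8, 334.2], 0.61)]
scene lower_plate [([218.8, 375.2], 0.61), ([189.9, 335.2], 0.58)]
scene lever_tip [([208.4, 295.4], 0.53)]
upper_arm [ 0.6159 -0.0455  0.0737] {'wrist10': np.float64(0.0046), 'side10': np.float64(0.006), 'scene10': np.float64(0.0084)}
upper_plate [ 0.5296 -0.0338  0.0632] {'wrist10': np.float64(0.0032), 'side10': np.float64(0.0031), 'scene10': np.float64(0.004)}
lever_tip [0.5901 0.0863 0.0232] {'wrist10': np.float64(0.0001), 'scene10': np.float64(0.0001)}
lower_bore [ 0.6189 -0.0472  0.0722] {'side10': np.float64(0.0037), 'scene10': np.float64(0.0037)}
lower_plate [ 0.
[... 386 characters left out ...]
1  9.62] [62.52 11.84]
[309.48 239.35 308.33 303.11] z24 [-18.52  -7.94] [-75.22  -9.47] bar [12.22 -4.69] [-24.12  -5.68]
[332.83 239.37 333.45 305.6 ] z24 [-18.52  10.01] [-77.58  11.22] bar [12.22  6.81] [-25.63   7.59]
[305.56 234.37 302.88 266.75] z24 [-14.41 -10.9 ] [-41.95 -13.4 ] bar [14.85 -6.59] [-2.8  -8.19]
[336.57 234.4  339.26 265.63] z24 [-14.41  12.82] [-40.94  15.36] bar [14.85  8.61] [-2.15 10.24]
[308.97 180.66 307.42 218.15] z24 [27.45 -7.83] [-1.28 -9.31] bar [41.68 -4.62] [23.26 -5.57]
[335.33 111.87 335.21 138.12] z24 [75.08 10.6 ] [57.63 10.76] bar [72.2   7.19] [61.02  7.29]
[308.53 114.38 308.53 140.63] z24 [73.44 -7.63] [55.91 -7.83] bar [71.15 -4.49] [59.91 -4.62]
```

View pics/comb10.png

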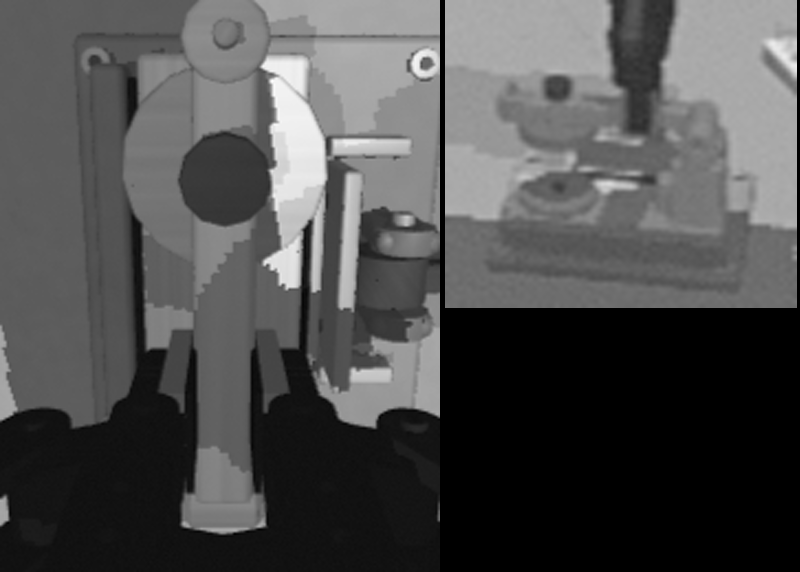

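In the last view the knuckle is bedded in the fork and the upper plate is straight above the lower one, at columns 558 and 557 in the side crop. The arm is level and parallel to the frame, and the seat reaction is purely vertical at about 7 N. Handing in.

```bash
python3 -c "
from rig import order
print(order.hand_in())"
```

```text
the job is handed in; nothing more can be done
None
```

I handed the job in at about 22 s of the 54 s, with the clamp lever fully down and the small upper arm bedded in the fork, still gripped level at about 80 N with its plate above the lower plate. The hand-in gave no verdict.

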